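# Unlock the proof-test chamber and hold its guard open at 50 degrees

## Robot

A 7-joint arm with a two-finger parallel gripper is mounted at the origin on the work surface. World frame = base frame: x ahead of the robot, y to its left, z up, the work surface at z = 0. Lengths are in mm, angles in rad, forces in N, time in s.
With the tool pointing down it reaches from about 350 to 900 mm from the base axis. Payload 8.1 kg.
Tool frame: the origin (TCP) lies at the very end of the fingers, on their centre line; the grasp point (between the pads) lies 19 mm behind it; z points along the fingers, y is the line along which they close (so a half turn about z gives the same grasp; the last joint's range is limited). The gripper opens to 85 mm and grips with 20 to 120 N. Pads are 22 mm wide; open, the fingers measure 114 mm over their backs; the gripper's body (76 mm by 85 mm) begins 54 mm behind the grasp point. The pads swing forward as they close: fully open they stand 13 mm farther back than shut.
Start: joints at [-1.227, 0.434, 0.025, 1.573, -0.012, 1.134, -0.075], TCP at [270.079, 563.648, 231.323] pointing down, gripper open.
Joint ranges: [-2.62, 2.62], [-0.44, 2.09], [-1.27, 1.32], [0.08, 2.57], [-1.32, 4.46], [0.12, 2], [-2.74, 2.74]. Speed limits (rad/s): [2.22, 2.22, 3.01, 3.01, 3.14, 3.14, 3.14].

## Interface

Orientations are given as a rotation vector (axis times angle).
In Python, from plant import bot gives the robot as it stands.
- The arm moves only by the shell command python3 drive.py 'ROWS' [FORCE]. ROWS is rows parted by semicolons, their numbers by spaces, 1 to 5 of them, each of 7 numbers: a rotation vector rx, ry, rz in rad, then dx, dy, dz in mm, then the opening from 0.0 (shut) to 1.0 (fully open); each row is the pose to reach, as a shift and turn from the pose commanded when the command began, along the tool's axes at that moment; what a row does not reach only later rows make up. A row lasts 1/10 s, in which the tool goes at most 50 mm and 0.15 rad, less where a joint would pass 70% of its speed; a pose out of reach is approached as far as the arm can. The fingers move at their own pace and stop on an object; FORCE is the grip in N (left out, the last holds). Time passes only in rows, so rows that do not move let the fingers close. It prints the time, the measured TCP pose, the force, the opening and the grip force at its end.
- bot.get_state(): the state, without advancing time (a new reading comes with each control period).
- bot.capture(name): name is "side" or "top" or "wrist"; returns a dict with "image" (480x640x3 uint8, red, green, blue), "fx", "fy", "cx", "cy" (pixels), "pose" (4x4, takes a point from camera to world coordinates). Camera axes: x right, y down, z forward; pixel columns grow to the right and rows downward; lengths in mm; the calibration is good to about 2 mm. A picture is of the moment at which its call begins. There is no depth.
- bot.finish_job(): hands the job in; it is judged then, once.
The state is a dict: "time": time; "joints": joint angles; "joint_vel": joint speeds; "tau": joint torques, N m; "tcp_pos": TCP position; "orientation": TCP orientation; "ft_force": force on the tool from outside, world axes, zero at the start; "torque": the same for the moment, N m; "finger_gap": opening from 0.0 (shut) to 1.0 (fully open); "gripper_force": force on a finger pad.
Only numpy, scipy, OpenCV 4.12 (cv2) and the standard library are available. Lean on these libraries where they do the work, as an engineer would, in place of code of your own. Each camera call takes 0.05 s, during which the arm holds its last target. There are 200 camera calls.

## Task

Take the red-handled key out of its black holder block, push it fully home in the guard lock beside the test chamber and turn it clockwise as far as it goes (about 80 degrees) to draw the bolt; leave the key there. Then lift the chamber's clear guard and finish while still holding it steady, open at 50 degrees (give or take 5), so that the fitter has both hands free for the actuator inside: the guard falls shut if you let go. Leave everything else on the bench where it stands.

Things in the scene. Friction and masses are not known exactly. Their poses are not given: they have to be found in the camera images.
- key: key standing upright in the holder, 76 long, 80 g. Origin at the middle of its foot, z up the shank. Square steel shank 12 x 12, z 0 to 30, foot chamfered 1; steel collar 24 across, z 30 to 36; flat red handle 40 wide (x) x 12 thick (y), z 36 to 76: pinch it across its thickness
- key_tip (a point): centre of the foot of the key's shank (same point as the key's origin)
- key_grip (a point): middle of the key's red handle, 58 above its foot; axes as the key's
- holder: fixed black block 70 (x) x 60 (y) x 38 high with a 14 square hole, 33 deep, in the middle of its top, square with the block; the key stands in it, collar on the block's top. Origin at the middle of its underside. Holder and carton may have changed places
- chamber: fixed grey test tub 250 (x) x 280 (y) x 120 high, an aluminium actuator body clamped inside. Origin at the middle of its underside, x towards its hinge side (away from the robot), y towards its lock. The lock stands outside the +y wall: dark steel housing 56 (x) x 66 (y), top 152 above the bench, lock axis at x -70, y 184 of the chamber
- lock_socket (a point): middle of the mouth of the lock's key socket, in the top face of its round steel cylinder, 157 above the bench. z up; x, y parallel to the socket's sides, turning with the cylinder. Socket 13.2 square, 33 deep, chamfered 2. The key goes straight down, in any of its four quarter-turn positions, till its collar sits on the cylinder (foot 30 below the mouth)
- lock_turn (a joint): turn of the lock cylinder, rad: 0 locked (start), grows clockwise seen from above to a stop at 1.4, stays where left (friction 0.05 N m). The key has up to 0.1 rad of play in the socket. Turning draws a 12 mm bolt sideways off the guard's edge; the guard is barred until about 1.15
- guard (a joint): opening angle of the guard over the tub (aluminium frame 250 x 280 x 12 thick, clear pane, 0.75 kg, varies by a quarter), rad: 0 shut and level (start), 0.873 is 50 degrees, stop at 1.31. Hinged along y at the tub's far top edge, guard_hinge; opening lifts its front edge (turns it about +y of the chamber). It falls shut from any angle when let go
- guard_handle (a point): middle of the guard's yellow bar handle: round bar 14 thick, 120 long along the guard's y, its axis 45 above the guard's top on a foot at each end; 210 from the hinge axis along the guard's -x and 57 along its z. Pinch from above, fingers closing along the guard's x; the bar may turn between the fingers. Lifting takes 3 to 6 N
- guard_hinge (a point): middle of the guard's hinge axis, 120 above the bench, fixed to the chamber; axes as the chamber's
- carton: open cardboard carton of brass fittings, 100 x 76 x 45 high; loose, leave it alone. Origin at the centre of its underside
- body_a: bare aluminium actuator body standing on end, 80 x 90 x 150 high; loose, leave it alone. Origin at the centre of its underside
- body_b: a second bare aluminium actuator body standing on end, 80 x 90 x 150 high; loose, leave it alone. Origin at the centre of its underside
- spanner: steel combination spanner lying flat, 180 long; loose, leave it alone. Origin at the centre of its underside
- seals: thick green seal ring lying flat, 75 across, 20 high; loose, leave it alone. Origin at the centre of its underside
- piston: aluminium piston disc standing on its face, 56 across, 45 high; loose, leave it alone. Origin at the centre of its underside

How it is judged (in metres and radians):
On the way, in this order (a step that is already met when the one before it is completed fails the run):
1. the key is fully home in the lock, not yet turned (z of key_tip in the frame of lock_socket below -0.025 m and horizontal distance between key_tip and lock_socket below 0.004 m and angle between the z axis of key and the z axis of lock_socket, either way round below 0.12 rad and value of joint lock_turn below 0.5 rad), for 0.1 s.
2. the key has turned the lock clockwise to its stop (z of key_tip in the frame of lock_socket below -0.025 m and horizontal distance between key_tip and lock_socket below 0.004 m and angle between the z axis of key and the z axis of lock_socket, either way round below 0.12 rad and value of joint lock_turn above 1.15 rad), for 0.1 s.
3. the fingers hold the guard open at 50 degrees (value of joint guard between 0.768 and 0.978 rad and contact force between the fingers and guard above 0.5 N), for 0.3 s.
At the end, for the whole second after the job is handed in: Ends holding: the fingers keep the guard still at 50 degrees, within 6, and no other object carries it; the key is home in the lock (foot 25 mm deep or more, within 4 mm of the middle, upright within 7 degrees) and turned past 66 degrees (1.15 rad) (all of step 2 and all of step 3 and velocity of joint guard between -0.15 and 0.15 rad/s and contact force between each of key, carton, body_a, body_b, spanner, seals, piston and guard below 0.3 N); the arm keeps its last pose, push and grip.
It fails at once if a bystander is pushed more than 25 mm from its place (distance of any of carton, body_a, body_b, spanner, seals, piston from where it was at the start of the episode above 0.025 m).
It also fails if it takes over 54 s, if anything falls off the work surface, if the arm or the gripper's body presses on something with over 40 N, if the wrist force passes 120 N, or if a joint passes its speed limit or range.

## Working session

There is one attempt and no reset: what is moved stays moved. The work goes in short steps, Python scripts to look and compute and a shell command to move; the robot and the scene stay as the last step left them, time stands still between calls to the robot, and variables do not carry over. Pictures are saved under pics/ and viewed, at most 11 in all, crops included, and the job is handed in when it is done.

```bash
ls; mkdir -p pics
python3 - <<'E'
from plant import bot
import cv2,numpy as np
s=bot.get_state();print(s)
for n in ("top","side"):
    c=bot.capture(n);cv2.imwrite(f"pics/{n}0.png",c["image"][:,:,::-1]);print(n,c["fx"],c["fy"],c["cx"],c["cy"],np.round(c["pose"],4).tolist())
    np.savez(f"{n}0.npz",**c)
E
```

```text
drive.py
pics
plant.py
{'time': 0.0, 'joints': array([-1.22659969,  0.43524669,  0.0249391 ,  1.57409597, -0.01158888,
        1.13400765, -0.07507273]), 'joint_vel': array([ 2.55521207e-03,  4.34034781e-04,  1.04016629e-03, -7.81086073e-04,
        6.78623062e-04,  7.94309483e-04, -5.15700314e-05]), 'tau': array([ 1.03053412e-05, -6.70492458e+01,  1.02494862e+00, -3.16187310e+01,
        1.54869596e-02,  1.31512069e-02, -3.61708624e-05]), 'tcp_pos': array([269.86587941, 563.16928304, 230.51128958]), 'orientation': array([-6.95965915e-01, -3.06330946e+00,  2.51043630e-03]), 'ft_force': array([0.07511075, 0.94180287, 0.6839638 ]), 'torque': array([ 0.01197213,  0.00367773, -0.00454436]), 'gripper_force': 0.0, 'finger_gap': 1.002101272481666}
top 514.0747921622254 514.0747921622254 306.17465102448506 239.35091381115018 [[-0.0115, -0.9819, 0.1889, 304.2808], [-0.9999, 0.0119, 0.0007, 16.3869], [-0.003, -0.1889, -0.982, 1223.0028], [0.0, 0.0, 0.0, 1.0]]
side 481.5576123247881 481.5576123247881 323.95267578146894 231.7601404785341 [[0.9774, -0.1634, 0.1344, 380.1693], [-0.2114, -0.7274, 0.6528, -647.583], [-0.0089, -0.6665, -0.7455, 907.1569], [0.0, 0.0, 0.0, 1.0]]
```

View pics/top0.png

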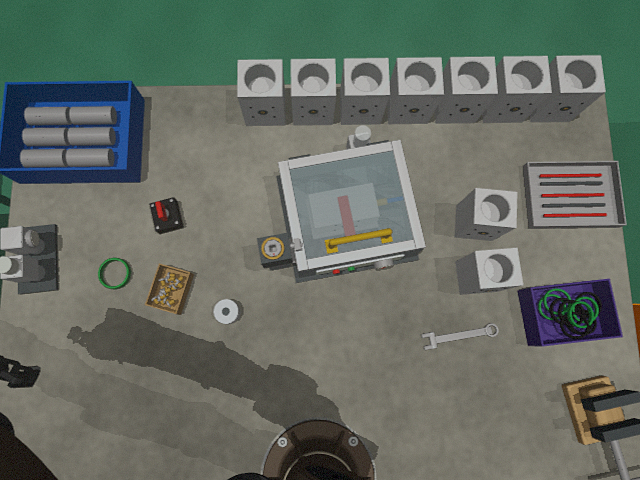

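View pics/side0.png

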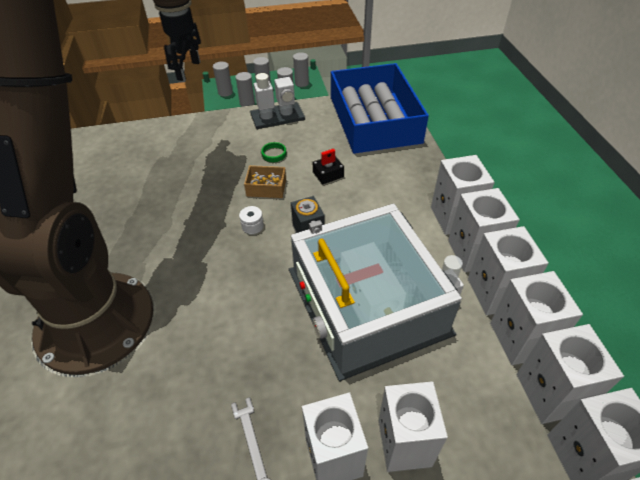

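Top view: the holder with the red key is at about (165,215), the lock cylinder at (272,247), and the yellow bar runs from (330,245) to (393,235). In the side view the key is at (328,157), the lock at (307,207) and the bar from (322,245) to (345,298). Next I'll measure these with colour masks and triangulate.

```bash
cat > h.py <<'E'
import numpy as np,cv2
from scipy.spatial.transform import Rotation as R
def load(n):
    d=np.load(n);return {k:d[k] for k in d}
def ray(c,uv):
    d=np.array([(uv[0]-c["cx"])/c["fx"],(uv[1]-c["cy"])/c["fy"],1.0]);P=c["pose"]
    return P[:3,3],P[:3,:3]@d
def onz(c,uv,z):
    o,d=ray(c,uv);return o+d*(z-o[2])/d[2]
def tri(c1,u1,c2,u2):
    o1,d1=ray(c1,u1);o2,d2=ray(c2,u2)
    s=np.linalg.lstsq(np.c_[d1,-d2],o2-o1,rcond=None)[0]
    a=o1+d1*s[0];b=o2+d2*s[1];return (a+b)/2,np.linalg.norm(a-b)
def hsv(c):return cv2.cvtColor(c["image"],cv2.COLOR_RGB2HSV)
def mask(c,kind,box):
    h=hsv(c);H,S,V=[h[...,i].astype(int) for i in range(3)]
    m={"red":((H<8)|(H>172))&(S>150)&(V>80),"yellow":(H>15)&(H<32)&(S>140)&(V>100),"dark":(V<60)}[kind]
    o=np.zeros(m.shape,np.uint8);x0,y0,x1,y1=box;o[y0:y1,x0:x1]=m[y0:y1,x0:x1];return o
def rect(m):
    p=cv2.findNonZero(m);return cv2.minAreaRect(p),len(p),p[:,0].mean(0)
E
python3 - <<'E'
from h import *
t=load("top0.npz");s=load("side0.npz")
for kind,bt,bs in (("red",(140,190,190,240),(310,140,350,180)),("yellow",(320,220,400,260),(310,230,360,310)),("yellow",(255,230,290,262),(290,195,325,222)),("dark",(140,190,190,240),(305,140,350,185))):
    a=rect(mask(t,kind,bt));b=rect(mask(s,kind,bs));print(kind,a,b);print(tri(t,a[2],s,b[2]))
a=t["image"][190:290,140:300];b=s["image"][140:240,240:360]
A=cv2.resize(a,None,fx=5,fy=5,interpolation=2);cv2.imwrite("pics/cropt.png",A[:,:,::-1])
B=cv2.resize(b,None,fx=5,fy=5,interpolation=2);cv2.imwrite("pics/crops.png",B[:,:,::-1])
E
```

```text
red (((160.18539428710938, 210.8033447265625), (20.08745002746582, 7.645223140716553), 77.00537872314453), 110, array([159.53636364, 210.3       ])) (((327.5, 156.5), (15.0, 13.0), 90.0), 163, array([327.79754601, 156.36809816]))
(array([600.13397874, 356.72079079,  65.31614185]), np.float64(0.7023173141953739))
yellow (((358.75726318359375, 240.3563995361328), (13.382142066955566, 67.21562194824219), 79.26110076904297), 519, array([358.24855491, 238.53757225])) (((332.4000244140625, 272.8000183105469), (72.44860076904297, 16.994115829467773), 63.43495178222656), 642, array([334.93302181, 273.61682243]))
(array([513.53190424, -93.93160675, 145.99560465]), np.float64(3.1918943041993906))
yellow (((272.5, 247.5), (21.0, 21.0), 90.0), 134, array([272.60447761, 248.01492537])) (((306.5, 206.5), (15.0, 21.0), 90.0), 118, array([306.66101695, 207.43220339]))
(array([492.77443271,  88.15063089, 156.12358479]), np.float64(1.9105231920140666))
dark (((166.08824157714844, 215.35296630859375), (31.772165298461914, 28.134132385253906), 75.96376037597656), 645, array([167.44186047, 216.52248062])) (((328.2076110839844, 169.38926696777344), (27.35293960571289, 29.294118881225586), 61.927513122558594), 528, array([328.14204545, 171.21590909]))
(array([598.41937898, 351.47660443,  16.26263966]), np.float64(3.5559538381013))
```

View pics/cropt.png

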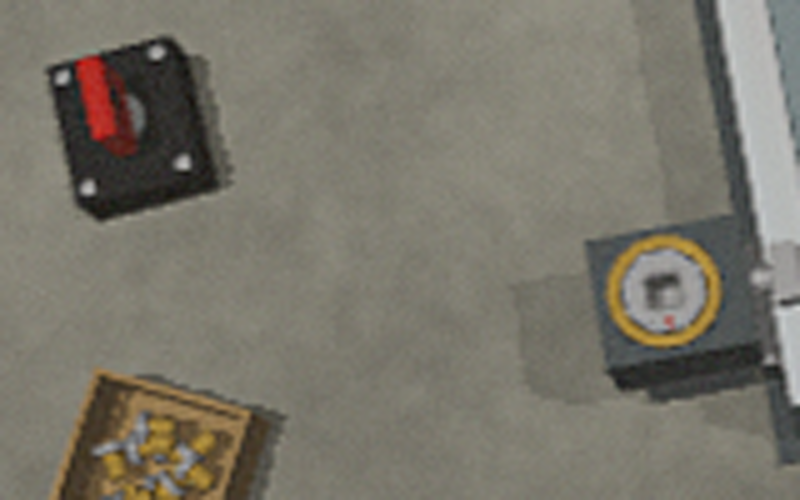

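The crop shows the key handle with its long axis nearly along the world x axis (about 13° yaw) and the screws of the holder around it. The lock ring is centred at about (665,292) in the crop, with the red index mark at the front. The triangulated heights agree with the given sizes: handle 65 against 64 expected, lock 156 against 157. I'll move over the key for a look with the wrist camera.

```bash
python3 drive.py '0 0 -0.14 -48 -5 0 1; 0 0 -0.28 -96 -11 0 1; 0 0 -0.42 -144 -17 0 1; 0 0 -0.56 -192 -22 0 1; 0 0 -0.67 -240 -28 0 1'
python3 - <<'E'
from plant import bot
from h import *
s=bot.get_state();M=R.from_rotvec(s["orientation"]).as_matrix();print(M.round(3),s["tcp_pos"]);print(M.T@(np.array([600,355,230])-s["tcp_pos"]))
E
```

```text
time: 0.6
tcp_pos: [475.7, 433.4, 231.0]
orientation: [0.359, -3.121, 0.0]
ft_force: [0.2, 0.6, 0.4]
finger_gap: 1.003
gripper_force: 0.0
[[-0.974 -0.227 -0.   ]
 [-0.227  0.974 -0.   ]
 [ 0.001 -0.    -1.   ]] [475.70810988 433.35515263 230.96853722]
[-103.26443905 -104.52047126    0.93202684]
```

```bash
python3 drive.py '0 0 0 -34 -34 0 1; 0 0 0 -68 -68 0 1; 0 0 0 -103 -104 0 1; 0 0 0 -103 -104 0 1; 0 0 0 -103 -104 0 1'
python3 - <<'E'
from plant import bot
from h import *
s=bot.get_state();print(s["tcp_pos"],s["joints"])
c=bot.capture("wrist");np.savez("w1.npz",**c);cv2.imwrite("pics/w1.png",c["image"][:,:,::-1]);print(c["fx"],c["cx"],c["cy"],c["pose"].round(3))
E
```

```text
time: 1.1
tcp_pos: [598.9, 354.2, 230.4]
orientation: [0.344, -3.122, 0.002]
ft_force: [-0.7, 1.1, -0.6]
finger_gap: 1.0
gripper_force: 0.0
[598.93958583 354.18976    230.4034253 ] [-0.59213328  0.55566811 -0.03131464  1.37201196  0.01811395  1.21549802
  1.16540435]
405.23402434860304 319.5488033263918 232.53713595256 [[-2.17000e-01  9.33000e-01  2.87000e-01  5.25504e+02]
 [ 9.76000e-01  2.07000e-01  6.40000e-02  3.36721e+02]
 [ 0.00000e+00  2.94000e-01 -9.56000e-01  3.71878e+02]
 [ 0.00000e+00  0.00000e+00  0.00000e+00  1.00000e+00]]
```

View pics/w1.png

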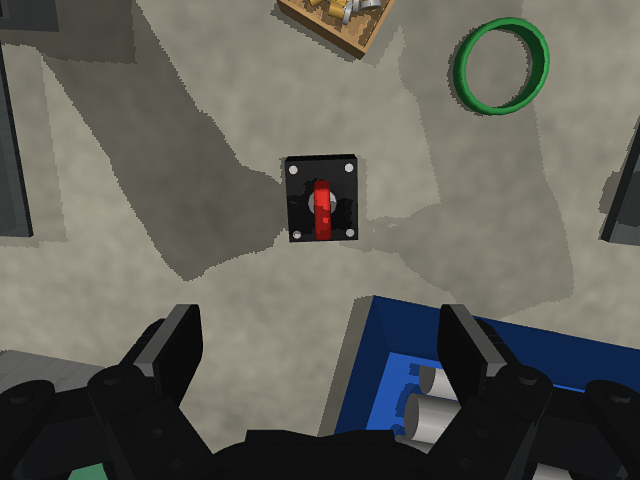

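The wrist view shows the holder top with four bright screws near (293,170), (349,168), (297,235) and (350,233), and the red handle at about (322,210) almost parallel to the image's vertical. The screws will give the holder's centre and yaw.

Run:
```python
from h import *
c=load("w1.npz");t=load("top0.npz")
h=hsv(c);m=((h[...,2]>130)&(h[...,1]<60)).astype(np.uint8);o=np.zeros_like(m);o[150:245,285:360]=m[150:245,285:360]
n,_,st,ce=cv2.connectedComponentsWithStats(o)
P=[]
for i in range(1,n):
    p=onz(c,ce[i],38);print(st[i,4],ce[i].round(1),p.round(1))
    if min(np.hypot(*(ce[i]-q)) for q in ((293,170),(349,168),(297,235),(350,233)))<5:P.append(p[:2])
P=np.array(P,np.float32);print("screws centre",P.mean(0),cv2.minAreaRect(P))
rm=mask(c,"red",(300,170,345,245));p=cv2.findNonZero(rm)[:,0].astype(float)
# red region -> plane of handle top (84)
q=np.array([onz(c,u,84)[:2] for u in p],np.float32);print("red z84",cv2.minAreaRect(q))
a=rect(rm);b=rect(mask(t,"red",(140,190,190,240)));print("tri",tri(c,a[2],t,b[2]))
s=load("side0.npz");e=rect(mask(s,"red",(310,140,350,180)));print("tri ws",tri(c,a[2],s,e[2]))
```

```text
812 [327.2 192.6] [590.3 357.7  38. ]
52 [348.5 167.4] [566.  370.1  38. ]
52 [292.6 169.4] [577.6 325.6  38. ]
38 [331.9 197.2] [593.2 362.4  38. ]
43 [349.6 232.2] [619.9 384.2  38. ]
23 [296.6 235.5] [632.7 340.2  38. ]
screws centre [599.0162  355.04337] ((599.2193603515625, 355.1428527832031), (57.04295349121094, 45.98146057128906), 14.86684513092041)
red z84 ((595.2205200195312, 354.0413818359375), (43.887657165527344, 11.259599685668945), 14.619383811950684)
tri (array([597.73218586, 354.61157095,  72.40894942]), np.float64(0.444681901671907))
tri ws (array([599.49280037, 354.95808128,  66.74509849]), np.float64(1.2197199675757027))
```

Holder centre is (599.2, 355.1) with yaw 14.8°. The screw spacing of 57 × 46 fits the block. I'll straighten up, descend and grip.

```bash
python3 drive.py '0 0 -0.038 -0.5 0.8 45 1; 0 0 -0.038 -0.5 0.8 90 1; 0 0 -0.038 -0.5 0.8 135 1; 0 0 -0.038 -0.5 0.8 165 1; 0 0 -0.038 -0.5 0.8 180 1'; python3 drive.py '0 0 0 0 0 0 0.4; 0 0 0 0 0 0 0.2; 0 0 0 0 0 0 0.1; 0 0 0 0 0 0 0; 0 0 0 0 0 0 0' 40;  python3 drive.py '0 0 0 0 0 0 0; 0 0 0 0 0 0 0; 0 0 0 0 0 0 0' 80; python3 -c "
from plant import bot;print(bot.get_state())"
```

```text
time: 1.65
tcp_pos: [594.9, 357.7, 48.1]
orientation: [0.413, -3.11, 0.002]
ft_force: [0.3, -0.3, 0.0]
finger_gap: 1.001
gripper_force: 0.0
time: 2.15
tcp_pos: [598.8, 357.3, 52.7]
orientation: [-0.409, 3.113, 0.001]
ft_force: [-0.4, -0.1, 0.2]
finger_gap: 0.142
gripper_force: 0.5
time: 2.45
tcp_pos: [598.9, 357.2, 52.7]
orientation: [-0.408, 3.113, 0.001]
ft_force: [-1.1, -0.7, 7.0]
finger_gap: 0.123
gripper_force: 78.0
{'time': 2.45, 'joints': array([-0.58613616,  0.717753  , -0.04603498,  1.54665936,  0.03950583,
        0.87624619,  1.18561433]), 'joint_vel': array([ 1.74084618e-04,  6.33147860e-05, -4.23555846e-04,  3.16398301e-04,
       -4.34130324e-04,  2.35151256e-04,  3.98144812e-04]), 'tau': array([-2.36371011e-01, -7.76173139e+01, -1.68469059e-01, -2.54489189e+01,
       -7.09938817e-03, -5.36594801e-01,  5.92124597e-04]), 'tcp_pos': array([598.85855016, 357.21999115,  52.67928157]), 'orientation': array([-4.08411119e-01,  3.11325526e+00,  1.25143859e-03]), 'ft_force': array([-1.07104381, -0.73220353,  7.02435079]), 'torque': array([-0.22210001,  0.28412048, -0.01550114]), 'gripper_force': 78.04976105690002, 'finger_gap': 0.12324033606882781}
```

The key is held: gap about 11 mm, grip 78 N. Lifting.

```bash
python3 drive.py '0 0 0 0 0 -15 0; 0 0 0 0 0 -45 0; 0 0 0 0 0 -95 0; 0 0 0 0 0 -145 0; 0 0 0 0 0 -195 0'; python3 drive.py '0 0 0 0 0 -25 0; 0 0 0 0 0 -25 0'
python3 - <<'E'
from plant import bot
from h import *
s=bot.get_state();M=R.from_rotvec(s["orientation"]).as_matrix();print(s["tcp_pos"],M[:,1],np.degrees(np.arctan2(M[1,1],M[0,1])));
print(M.T@(np.array([492.8-.3,88.1+2.1,270])-s["tcp_pos"]))
# lock/chamber yaw from housing edges & bar
t=load("top0.npz");sd=load("side0.npz")
m=mask(t,"yellow",(320,220,400,260));p=cv2.findNonZero(m)[:,0]
# bar: top edge ray fit
h=hsv(t);
E
```

```text
time: 2.95
tcp_pos: [597.6, 356.7, 249.3]
orientation: [-0.409, 3.115, 0.0]
ft_force: [1.3, 1.1, -0.8]
finger_gap: 0.127
gripper_force: 78.2
time: 3.15
tcp_pos: [599.7, 358.0, 277.8]
orientation: [-0.408, 3.107, 0.007]
ft_force: [0.2, 0.8, -0.5]
finger_gap: 0.124
gripper_force: 78.3
[599.70280127 358.03579927 277.84660589] [-0.25807911  0.96611859  0.003168  ] 104.95619066938106
[ 172.74751831 -231.11920004    5.6776304 ]
```

```bash
python3 drive.py '0 0 0.02 28 -38 2 0; 0 0 0.04 56 -76 4 0; 0 0 0.06 84 -114 5 0; 0 0 0.075 112 -152 5 0; 0 0 0.075 140 -190 5 0'; python3 drive.py '0 0 0 35 -39 0 0; 0 0 0 35 -39 0 0; 0 0 0 35 -39 0 0; 0 0 0 35 -39 0 0;0 0 0 35 -39 0 0'
python3 - <<'E'
from plant import bot
from h import *
s=bot.get_state();M=R.from_rotvec(s["orientation"]).as_matrix();print(s["tcp_pos"],np.degrees(np.arctan2(M[1,1],M[0,1])),s["joint_vel"].round(3),s["joints"].round(2))
c=bot.capture("wrist");np.savez("w2.npz",**c);cv2.imwrite("pics/w2.png",c["image"][:,:,::-1]);print(c["pose"].round(3))
E
```

```text
time: 3.65
tcp_pos: [510.3, 135.3, 265.9]
orientation: [0.291, -3.127, 0.0]
ft_force: [0.6, -0.3, -0.9]
finger_gap: 0.13
gripper_force: 78.4
time: 4.15
tcp_pos: [485.1, 93.9, 266.1]
orientation: [0.295, -3.128, -0.001]
ft_force: [-0.1, 0.6, -2.0]
finger_gap: 0.128
gripper_force: 78.4
[485.10881413  93.8991066  266.12883874] 100.78105853201046 [-0.001  0.002  0.003  0.     0.003 -0.     0.001] [-0.31  0.19  0.01  1.83 -0.    1.12  1.46]
[[-1.86000e-01  9.39000e-01  2.90000e-01  4.11115e+02]
 [ 9.83000e-01  1.77000e-01  5.60000e-02  7.85450e+01]
 [ 1.00000e-03  2.95000e-01 -9.56000e-01  4.07580e+02]
 [ 0.00000e+00  0.00000e+00  0.00000e+00  1.00000e+00]]
```

View pics/w2.png

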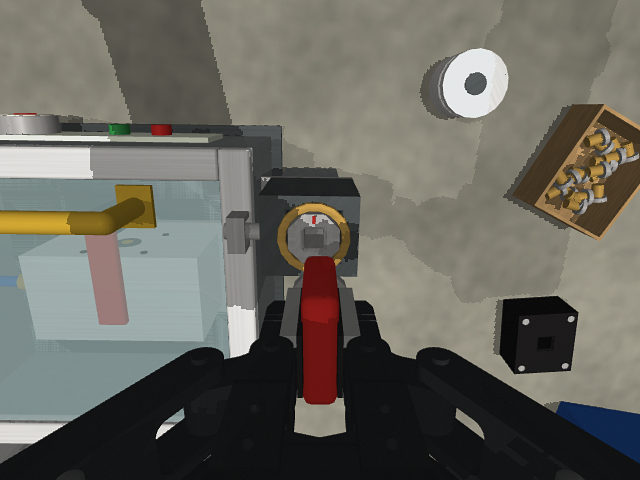

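The wrist view shows the lock's yellow ring at about (314,238) with the socket square inside it, the guard's edge and bar at left, and the key hanging straight in the fingers. The empty holder with its screws is at (540,345), so it serves as a cross-check.

Run:
```python
from h import *
c=load("w2.npz");t=load("top0.npz");sd=load("side0.npz")
m=mask(c,"yellow",(270,195,360,280));p=cv2.findNonZero(m)
hull=cv2.convexHull(p);e=cv2.fitEllipse(hull);print("ring ellipse",e,onz(c,e[0],157),onz(c,e[0],152))
img=cv2.cvtColor(c["image"],cv2.COLOR_RGB2GRAY)
roi=img[222:256,294:336];print(roi[::2,::2])
h=hsv(c);sc=((h[...,2]>130)&(h[...,1]<60)).astype(np.uint8);o=np.zeros_like(sc);o[300:375,510:580]=sc[300:375,510:580]
n,_,st,ce=cv2.connectedComponentsWithStats(o)
P=np.array([onz(c,ce[i],38)[:2] for i in range(1,n) if st[i,4]>8],np.float32);print(st[1:,4],P,cv2.minAreaRect(P))
# ring in other views
for v,b in ((t,(255,230,290,262)),(sd,(290,195,325,222))):
    hl=cv2.convexHull(cv2.findNonZero(mask(v,"yellow",b)));e2=cv2.fitEllipse(hl);print(e2,onz(v,e2[0],152),tri(c,e[0],v,e2[0]))
cv2.imwrite("pics/w2c.png",cv2.resize(c["image"][170:290,230:370],None,fx=5,fy=5,interpolation=2)[:,:,::-1])
```

```text
ring ellipse ((313.2162170410156, 236.9436798095703), (69.45123291015625, 72.3788833618164), 86.08904266357422) [490.75992933  89.78347708 157.        ] [492.34915124  90.00772869 152.        ]
[[ 88 112 109 107 109 109 188 184 179  92  75 180 184 106  97  98  97 185
  189 164  72]
 [106 110 107 110 111 111 108 100 182 184 185 105 106 110 107 110 107 109
  109 109  98]
 [104 107 109 111 112 110 110 110 109 187 184 109 111 110 112 107 111 112
  110 106 107]
 [105 108 111 105 114  86  85  84  85  81  84  88  88  90  88 110 107 110
  110 106 105]
 [106 109 111 105  88  57  90  88  90  90  94  91 112 109 114 100 103 111
  108 109 100]
 [107 111 110 101  88  58  91  91  89  93  91  89 110 111 112 100  90 108
  105 107 106]
 [107 110 109 102  90  58  75  74  77  75  75  73  73  82  93 100  90 106
  108 106 104]
 [106 110 108 102  90  60  70  70  71  70  70  68  72  73  71 100  89 106
  108 105 103]
 [112 108 108 104  90  63  69  70  72  72  70  73  72  72  71  98  93 109
  109 106 107]
 [109 107 110 103  88  65  69  70  72  71  73  71  71  72  72  97  96 109
  108 112 114]
 [103 109 109 10
[... 625 characters left out ...]
 26  13] [[597.46533 381.27048]
 [566.0181  369.63205]
 [577.65753 325.2612 ]
 [620.15015 383.6502 ]
 [631.6072  339.2976 ]
 [639.0659  330.5462 ]] ((602.1260375976562, 351.6745910644531), (60.73970031738281, 59.61981201171875), 14.69870662689209)
((272.32440185546875, 247.8536834716797), (21.657384872436523, 22.25068473815918), 68.13107299804688) [492.88303793  88.98413042 152.        ] (array([493.83589062,  89.77528556, 147.04848171]), np.float64(0.9210348677731774))
((306.4635925292969, 206.69796752929688), (16.20295524597168, 21.67279624938965), 87.86192321777344) [494.36632703  94.71326635 152.        ] (array([492.43168691,  90.06514508, 156.09359283]), np.float64(2.6747215076980644))
```

View pics/w2c.png

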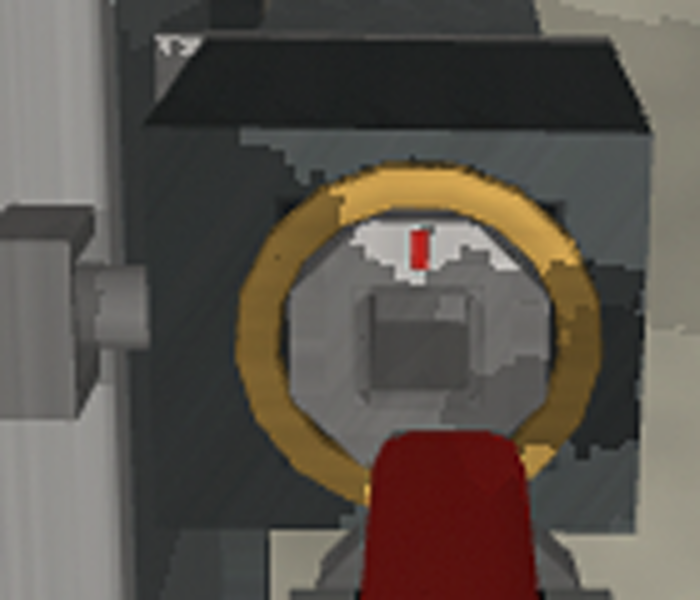

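Run:
```python
from plant import bot
from h import *
c=load("w2.npz");t=load("top0.npz")
sock=onz(c,(314.3,239.3),157);print("socket",sock)
a,b,d=[onz(c,u,152) for u in((259.4,195),(360,196.4),(357.2,276.4))]
print("front edge",b-a,np.degrees(np.arctan2(*(b-a)[1::-1]))-90,"right",d-b,np.degrees(np.arctan2(*(d-b)[1::-1])), "centre via edges",(a+d)/2)
# guard front-edge line in top view: white frame left/right edge by Hough
g=cv2.cvtColor(t["image"],cv2.COLOR_RGB2GRAY)
L=cv2.HoughLinesP(cv2.Canny(g[135:290,270:430],60,150),1,np.pi/360,40,minLineLength=60,maxLineGap=5)
for l in L[:,0][:14]:
    p,q=onz(t,l[:2]+[270,135],132),onz(t,l[2:]+[270,135],132);v=q-p;print(l+[270,135,270,135],np.linalg.norm(v).round(),(np.degrees(np.arctan2(v[1],v[0]))%90).round(1))
s=bot.get_state();M=R.from_rotvec(s["orientation"]).as_matrix();print("now",s["tcp_pos"],np.degrees(np.arctan2(M[1,1],M[0,1])))
# shift: holder ->lock, tcp at grasp - holder centre
```

```text
socket [492.2119631   90.76825026 157.        ]
front edge [-11.09246546  63.62624111   0.        ] 9.889433269241493 right [54.73027544 10.08030699  0.        ] 10.435869634951791 centre via edges [492.7847745   87.80646658 152.        ]
[316 270 403 254] 190.0 9.8
[399 139 425 246] 249.0 10.4
[324 277 418 260] 205.0 9.6
[293 271 424 247] 287.0 9.8
[279 161 400 140] 275.0 9.6
[288 168 393 150] 238.0 9.5
[306 259 413 238] 236.0 10.5
[278 162 296 258] 220.0 10.0
[316 272 403 256] 190.0 9.8
[390 142 418 256] 264.0 10.7
[287 162 302 240] 180.0 10.1
[308 194 372 182] 144.0 10.3
[325 241 389 229] 141.0 10.1
[275 172 286 232] 138.0 9.9
now [485.10661693  93.79162917 266.06862816] 100.78053450524037
```

The socket is at (492.2, 90.8) with chamber yaw 10.0°. The wrist camera reads about 1.5–2 mm low along the closing direction, judged from the grasp and the held handle. So the TCP target is (492.0, 92.5), hovering first.

```bash
python3 drive.py '0 0 0.014 -6.5 -2.6 25 0; 0 0 0.014 -6.5 -2.6 50 0; 0 0 0.014 -6.5 -2.6 56 0; 0 0 0.014 -6.5 -2.6 56 0; 0 0 0.014 -6.5 -2.6 56 0'
python3 - <<'E'
from plant import bot
from h import *
s=bot.get_state();M=R.from_rotvec(s["orientation"]).as_matrix();print(s["tcp_pos"],np.degrees(np.arctan2(M[1,1],M[0,1])),M[:,2]);print(M.T@(np.array([492,92.5,210])-s["tcp_pos"]))
c=bot.capture("wrist");np.savez("w3.npz",**c);cv2.imwrite("pics/w3.png",cv2.resize(c["image"][190:450,200:440],None,fx=2.3,fy=2.3)[:,:,::-1])
E
```

```text
time: 4.7
tcp_pos: [492.2, 91.6, 211.1]
orientation: [-0.271, 3.129, 0.0]
ft_force: [-0.0, 0.1, -0.2]
finger_gap: 0.125
gripper_force: 78.4
[492.23580519  91.61451267 211.12133953] 99.89817214946815 [ 8.41858375e-04  3.50493520e-04 -9.99999584e-01]
[0.08107962 0.91261613 1.1214509 ]
```

View pics/w3.png

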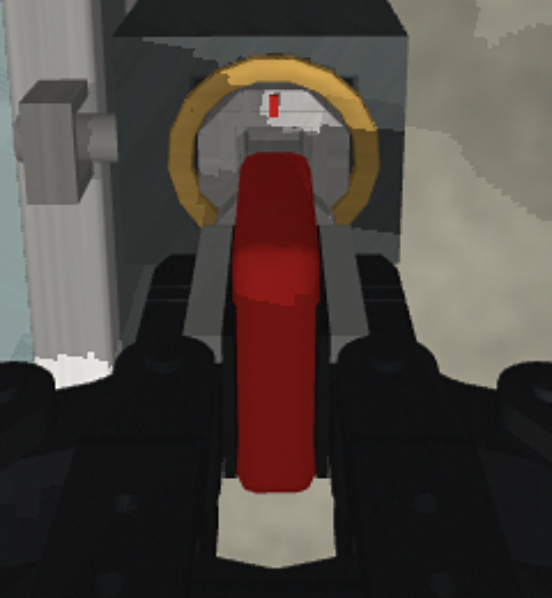

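The handle's centre line is at crop column 276 and the socket and ring at about 274, so the lateral error is about 0.4 mm. I'll keep this position and descend.

```bash
python3 drive.py '0 0 0 0 0 5 0; 0 0 0 0 0 8 0; 0 0 0 0 0 11 0; 0 0 0 0 0 14 0; 0 0 0 0 0 17 0'; python3 -c "
from plant import bot;s=bot.get_state();print(s['tcp_pos'],s['ft_force'],s['torque'])"
```

```text
time: 5.25
tcp_pos: [492.1, 91.2, 193.3]
orientation: [-0.27, 3.129, 0.0]
ft_force: [1.5, 0.8, -0.7]
finger_gap: 0.126
gripper_force: 78.6
[492.12696944  91.19119397 193.33337773] [ 1.53883814  0.82245542 -0.7184691 ] [ 0.05714967 -0.4228872  -0.00368984]
```

It has passed the mouth (the foot reads about 8 mm in) with almost no force. Continuing.

```bash
python3 drive.py '0 0 0 0 0 5 0; 0 0 0 0 0 10 0; 0 0 0 0 0 15 0; 0 0 0 0 0 18 0; 0 0 0 0 0 18 0'; python3 drive.py '0 0 0 0 0 2 0; 0 0 0 0 0 4 0; 0 0 0 0 0 5 0; 0 0 0 0 0 5 0'; python3 -c "
from plant import bot;s=bot.get_state();print(s['tcp_pos'],s['ft_force'],s['torque'],s['joints'])"
```

```text
time: 5.75
tcp_pos: [492.1, 91.1, 175.0]
orientation: [-0.27, 3.129, 0.0]
ft_force: [4.9, 0.4, -4.1]
finger_gap: 0.129
gripper_force: 78.3
time: 6.15
tcp_pos: [492.2, 91.2, 171.5]
orientation: [-0.27, 3.128, 0.001]
ft_force: [0.7, -0.0, 12.4]
finger_gap: 0.128
gripper_force: 80.7
[492.19591738  91.226569   171.47454273] [ 0.70824646 -0.03243901 12.3786627 ] [ 0.01301513 -0.10451835  0.06373923] [-0.29888019  0.29762335  0.0111053   1.95022542 -0.00426075  0.89214735
  1.457255  ]
```

The key is home: TCP 171.5 against 171.7 expected, with 12 N on the collar. Turning clockwise.

```bash
python3 drive.py '0 0 0.12 0 0 0 0; 0 0 0.24 0 0 0 0; 0 0 0.36 0 0 0 0; 0 0 0.48 0 0 0 0; 0 0 0.6 0 0 0 0'; python3 drive.py '0 0 0.12 0 0 0 0; 0 0 0.24 0 0 0 0; 0 0 0.36 0 0 0 0; 0 0 0.48 0 0 0 0; 0 0 0.6 0 0 0 0';  python3 -c "
from plant import bot;s=bot.get_state();print(s['tcp_pos'],s['ft_force'],s['torque'],s['joints'])"
```

```text
time: 6.65
tcp_pos: [492.3, 91.5, 171.5]
orientation: [0.674, 3.067, 0.002]
ft_force: [1.5, 1.6, 11.7]
finger_gap: 0.131
gripper_force: 80.3
time: 7.15
tcp_pos: [492.5, 91.7, 171.5]
orientation: [1.55, 2.731, 0.003]
ft_force: [2.5, -0.2, 11.1]
finger_gap: 0.126
gripper_force: 80.3
[492.51577046  91.65542721 171.4984236 ] [ 2.51045424 -0.19921884 11.06105676] [ 0.12684942 -0.39202923  0.07201421] [-0.49671071  0.29738892  0.25970229  1.96579927 -0.098062    0.8877064
  0.35217058]
```

```bash
python3 drive.py '0 0 0.1 0 0 0 0; 0 0 0.2 0 0 0 0; 0 0 0.25 0 0 0 0; 0 0 0.28 0 0 0 0; 0 0 0.28 0 0 0 0';  python3 - <<'E'
from plant import bot
from h import *
s=bot.get_state();print(s['tcp_pos'],s['ft_force'],s['torque'],s['joints']);M=R.from_rotvec(s["orientation"]).as_matrix();print(np.degrees(np.arctan2(M[1,1],M[0,1])))
E
```

```text
time: 7.65
tcp_pos: [492.6, 91.3, 171.5]
orientation: [1.912, 2.491, 0.003]
ft_force: [2.1, -0.3, 10.6]
finger_gap: 0.127
gripper_force: 80.3
[492.55275695  91.28534121 171.47535843] [ 2.14525728 -0.30831733 10.60188728] [-0.04746822 -0.42633413 -0.04605481] [-0.5432536   0.2996929   0.31960921  1.96943288 -0.12024722  0.88805321
  0.10070345]
15.001646163338258
```

```bash
python3 drive.py '0 0 0.05 0 0 0 0; 0 0 0.1 0 0 0 0; 0 0 0.1 0 0 0 0';  python3 - <<'E'
from plant import bot
from h import *
s=bot.get_state();print(s['torque']);M=R.from_rotvec(s["orientation"]).as_matrix();print(np.degrees(np.arctan2(M[1,1],M[0,1])))
c=bot.capture("top");np.savez("t2.npz",**c)
a=c["image"][190:290,240:420];cv2.imwrite("pics/t2.png",cv2.resize(a,None,fx=4.4,fy=4.4,interpolation=2)[:,:,::-1])
E
```

```text
time: 7.95
tcp_pos: [492.8, 91.2, 171.5]
orientation: [2.034, 2.392, 0.003]
ft_force: [3.1, -1.4, 10.6]
finger_gap: 0.128
gripper_force: 80.2
[-0.13937881 -0.65500576  0.35273083]
9.262560767899318
```

The torque rose to 0.35 N m at 90.7° of tool turn (1.4 rad plus play and compliance), so the stop is reached. Releasing and rising.

```bash
python3 drive.py '0 0 -0.04 0 0 -0.5 0; 0 0 -0.04 0 0 -0.5 0.2; 0 0 -0.04 0 0 -0.5 0.4; 0 0 -0.04 0 0 -0.5 0.6; 0 0 -0.04 0 0 -0.5 0.6'; python3 drive.py '0 0 0 0 0 -10 0.6; 0 0 0 0 0 -40 0.6; 0 0 0 0 0 -85 0.6; 0 0 0 0 0 -120 0.6; 0 0 0 0 0 -120 0.6'
python3 - <<'E'
from plant import bot
from h import *
s=bot.get_state();M=R.from_rotvec(s["orientation"]).as_matrix();print(s["tcp_pos"],np.degrees(np.arctan2(M[1,1],M[0,1])))
c=bot.capture("wrist");np.savez("w4.npz",**c);print(c["pose"].round(3))
cv2.imwrite("pics/w4.png",c["image"][:,:,::-1])
# bar: top & side views at start
t=load("top0.npz");sd=load("side0.npz")
H=np.array([513.5,-93.9,145])
print(M.T@(np.array([515,-93,270])-s["tcp_pos"]))
ch=np.array([492.2,92])-np.array([[np.cos(.1745),-np.sin(.1745)],[np.sin(.1745),np.cos(.1745)]])@[-70,184]
print("chamber",ch,"handle model",ch+np.array([[np.cos(.1745),-np.sin(.1745)],[np.sin(.1745),np.cos(.1745)]])@[125-210,0])
E
```

```text
time: 8.5
tcp_pos: [491.1, 91.0, 170.5]
orientation: [-1.985, -2.434, 0.001]
ft_force: [-0.6, 0.5, -0.0]
finger_gap: 0.602
gripper_force: 0.0
time: 9.0
tcp_pos: [494.1, 91.3, 296.2]
orientation: [1.983, 2.431, 0.012]
ft_force: [0.5, -0.4, -0.6]
finger_gap: 0.6
gripper_force: 0.0
[494.09823602  91.34421768 296.19834087] 11.589795917149416
[[ 9.80000e-01  1.89000e-01  6.60000e-02  4.77868e+02]
 [ 2.00000e-01 -9.37000e-01 -2.86000e-01  1.63677e+02]
 [ 8.00000e-03  2.93000e-01 -9.56000e-01  4.37734e+02]
 [ 0.00000e+00  0.00000e+00  0.00000e+00  1.00000e+00]]
[-184.81884111  -16.7812509    25.81497596]
chamber [593.08224137 -77.05257578] handle model [509.37309643 -91.80991475]
```

View pics/w4.png

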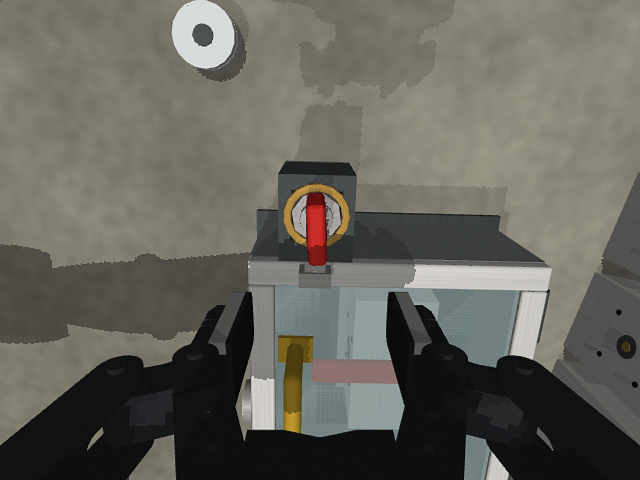

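The key stands upright in the lock with its handle turned, as wanted. Next is the yellow bar. Lock geometry predicts its middle at (509, −92, 177) and the cameras gave (513, −94), so I'll move above it and measure with the wrist camera.

```bash
python3 drive.py '0 0 0.028 -46 -5 0 0.6; 0 0 0.028 -92 -10 0 0.6; 0 0 0.028 -138 -16 0 0.6; 0 0 0.028 -182 -21 0 0.6; 0 0 0.028 -182 -21 0 0.6'; python3 drive.py '0 0 0 0 0 0 0.6;0 0 0 0 0 0 0.6;0 0 0 0 0 0 0.6'
python3 - <<'E'
from plant import bot
from h import *
s=bot.get_state();M=R.from_rotvec(s["orientation"]).as_matrix();print(s["tcp_pos"],np.degrees(np.arctan2(M[1,1],M[0,1])),M.round(3))
c=bot.capture("wrist");np.savez("w5.npz",**c);print(c["pose"].round(3))
cv2.imwrite("pics/w5.png",c["image"][:,:,::-1])
E
```

```text
time: 9.55
tcp_pos: [506.6, -98.4, 290.5]
orientation: [2.03, 2.396, -0.004]
ft_force: [0.3, -0.1, -0.1]
finger_gap: 0.604
gripper_force: 0.0
time: 9.85
tcp_pos: [507.7, -89.8, 290.4]
orientation: [-2.015, -2.409, 0.0]
ft_force: [-0.2, 0.5, 0.3]
finger_gap: 0.607
gripper_force: 0.0
[507.66913154 -89.78564867 290.44389888] 10.164770937301531 [[-0.176  0.984 -0.001]
 [ 0.984  0.176  0.001]
 [ 0.001 -0.001 -1.   ]]
[[ 9.85000e-01  1.68000e-01  5.00000e-02  4.94566e+02]
 [ 1.75000e-01 -9.41000e-01 -2.90000e-01 -1.67800e+01]
 [-1.00000e-03  2.94000e-01 -9.56000e-01  4.31936e+02]
 [ 0.00000e+00  0.00000e+00  0.00000e+00  1.00000e+00]]
```

View pics/w5.png

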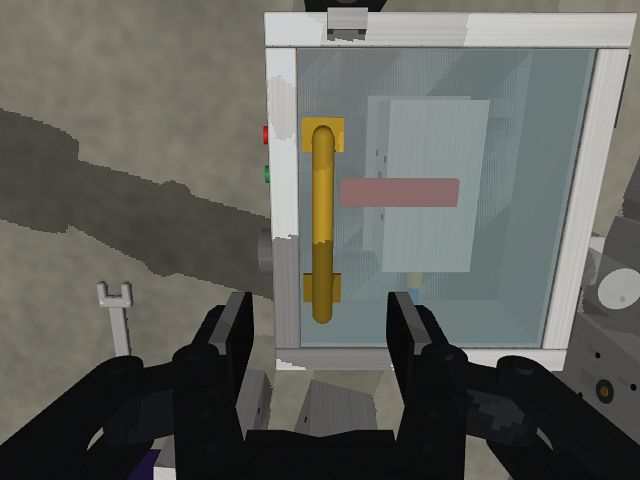

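The bar runs straight down the image from (322,128) to (321,320), centred between the fingers. I'll compute its position at z = 177.

Run:
```python
from plant import bot
from h import *
s=bot.get_state();M=R.from_rotvec(s["orientation"]).as_matrix()
c=load("w5.npz");m=mask(c,"yellow",(295,110,350,330))
for r in (160,180,220,250,310):
    x=np.flatnonzero(m[r]);print(r,x.min(),x.max(),onz(c,(x.mean(),r),177).round(1))
for r in (128,321):print(onz(c,(322,r),177).round(1))
mid=(onz(c,(322,128),177)+onz(c,(321.5,321),177))/2;print(mid,"in tool",M.T@(mid-s["tcp_pos"]))
cam=c["pose"][:3,3];print("cam in tool",M.T@(cam-s["tcp_pos"]))
```

```text
160 313 332 [501.5 -47.1 177. ]
180 312 333 [503.8 -59.5 177. ]
220 312 332 [508.1 -85.3 177. ]
250 315 328 [ 511.4 -105.8  177. ]
310 315 327 [ 519.  -149.7  177. ]
[497.8 -28.1 177. ]
[ 521.2 -158.   177. ]
[509.32149587 -93.1084307  177.        ] in tool [ -3.42894541   1.01645759 113.60260759]
cam in tool [ 7.44269227e+01 -1.35624436e-01 -1.41296248e+02]
```

The bar middle is (509.3, −93.1), which matches the model. Descending 132 mm and pinching.

```bash
python3 drive.py '0 0 0 -2 1 40 0.6; 0 0 0 -2 1 80 0.6; 0 0 0 -2 1 115 0.6; 0 0 0 -2 1 131 0.6; 0 0 0 -2 1 131 0.6'; python3 drive.py '0 0 0 0 0 0 0.3; 0 0 0 0 0 0 0.1; 0 0 0 0 0 0 0; 0 0 0 0 0 0 0; 0 0 0 0 0 0 0' 50
python3 - <<'E'
from plant import bot
from h import *
s=bot.get_state();print(s["tcp_pos"],s["ft_force"],s["joints"])
r=np.hypot(210,57);a0=np.arctan2(57,210)
yaw=np.radians(10.0)
for d in (5,10,15,20,25,30,35,40,45,50):
    a=a0+np.radians(d);print(d,"fwd",round(210-r*np.cos(a),1),"up",round(r*np.sin(a)-57,1))
E
```

```text
time: 10.4
tcp_pos: [507.5, -92.0, 157.6]
orientation: [-2.015, -2.406, 0.004]
ft_force: [-1.1, 0.3, -0.1]
finger_gap: 0.598
gripper_force: 0.0
time: 10.9
tcp_pos: [510.1, -93.1, 161.2]
orientation: [2.017, 2.406, 0.003]
ft_force: [-1.0, 1.2, 6.7]
finger_gap: 0.14
gripper_force: 48.8
[510.12334083 -93.09358344 161.19745017] [-0.95056671  1.16432399  6.70528397] [-0.26667199  0.35041227  0.44884015  1.94902786 -0.19538177  0.88125827
  0.45813213]
5 fwd 5.8 up 18.1
10 fwd 13.1 up 35.6
15 fwd 21.9 up 52.4
20 fwd 32.2 up 68.4
25 fwd 43.8 up 83.4
30 fwd 56.6 up 97.4
35 fwd 70.7 up 110.1
40 fwd 85.8 up 121.6
45 fwd 101.8 up 131.8
50 fwd 118.7 up 140.5
```

Gripped (gap about 12 mm, 49 N). Raising along the arc, in 5° rows.

```bash
python3 drive.py '0 0 0 0 2.2 -7.3 0; 0 0 0 0 5.8 -18.1 0; 0 0 0 0 9.4 -27 0; 0 0 0 0 13.1 -35.6 0; 0 0 0 0 13.1 -35.6 0' 60; python3 -c "
from plant import bot;s=bot.get_state();print(s['tcp_pos'],s['ft_force'],s['torque'])"
```

```text
time: 11.4
tcp_pos: [522.2, -90.9, 196.3]
orientation: [2.019, 2.407, 0.0]
ft_force: [0.2, -1.1, -5.6]
finger_gap: 0.141
gripper_force: 58.8
[522.19576338 -90.93936272 196.28031995] [ 0.19983194 -1.06803825 -5.64381363] [-0.20396543  0.05717532  0.01836525]
```

```bash
python3 drive.py '0 0 0 0 8.8 -16.8 0; 0 0 0 0 19.1 -32.8 0; 0 0 0 0 30.7 -47.8 0; 0 0 0 0 43.5 -61.8 0; 0 0 0 0 43.5 -61.8 0' 60;  python3 drive.py '0 0 0 0 14.1 -12.7 0; 0 0 0 0 29.2 -24.2 0; 0 0 0 0 45.2 -34.4 0; 0 0 0 0 62.1 -43.1 0; 0 0 0 0 62.1 -43.1 0' 60; python3 drive.py '0 0 0 0 0 0 0; 0 0 0 0 0 0 0; 0 0 0 0 0 0 0'
python3 - <<'E'
from plant import bot
from h import *
s=bot.get_state();print(s["tcp_pos"],s["ft_force"],s["torque"],s["joint_vel"].round(3))
p=s["tcp_pos"]-[510.12,-93.09,161.2];f=p[0]*np.cos(.1745)+p[1]*np.sin(.1745);print("fwd",f,"up",p[2],"angle",np.degrees(np.arctan2(57+p[2],210-f)-np.arctan2(57,210)),"r",np.hypot(57+p[2],210-f))
c=bot.capture("side");cv2.imwrite("pics/s2.png",c["image"][:,:,::-1]);np.savez("s2.npz",**c)
E
```

```text
time: 11.9
tcp_pos: [562.7, -83.8, 258.5]
orientation: [-2.017, -2.403, 0.005]
ft_force: [-16.9, -0.6, 9.3]
finger_gap: 0.136
gripper_force: 59.3
time: 12.4
tcp_pos: [626.0, -72.7, 304.1]
orientation: [2.019, 2.407, 0.002]
ft_force: [-17.6, 2.0, 24.9]
finger_gap: 0.138
gripper_force: 63.6
time: 12.7
tcp_pos: [624.1, -73.0, 303.2]
orientation: [-2.019, -2.405, -0.0]
ft_force: [-15.8, 1.6, 22.6]
finger_gap: 0.139
gripper_force: 63.3
[624.06915612 -72.99196739 303.19242235] [-15.75975269   1.59496369  22.57700278] [ 0.26764697  3.63230314 -0.038225  ] [-0.    -0.001  0.003 -0.    -0.    -0.002 -0.001]
fwd 115.70799888795288 up 141.99242235188547 angle 49.460360286591566 r 220.20210177740233
```

View pics/s2.png

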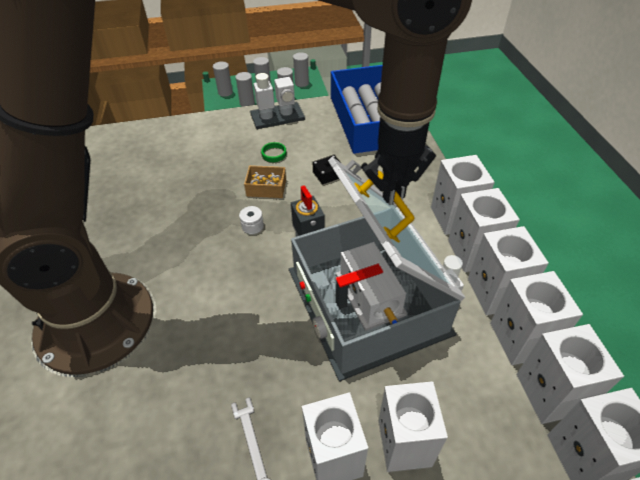

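The guard is open with the bar in the fingers, the key is still upright in the lock, and the bystanders look undisturbed. The guard's free corner is near (335,160). I'll ease the inward push (about 27 N radial) and check the angle from that corner.

```bash
python3 drive.py '0 0 0 0 -1 -2.5 0; 0 0 0 0 -1 -2.5 0; 0 0 0 0 -1 -2.5 0'
python3 - <<'E'
from plant import bot
from h import *
s=bot.get_state();print(s["tcp_pos"],s["ft_force"],s["torque"],s["gripper_force"])
p=s["tcp_pos"]-[510.12,-93.09,161.2];f=p[0]*np.cos(.1745)+p[1]*np.sin(.1745);print("angle",np.degrees(np.arctan2(57+p[2],210-f)-np.arctan2(57,210)))
c=load("s2.npz");P=np.linalg.inv(c["pose"])
Y=R.from_euler("z",10,degrees=True)
def px(q):
    q=P[:3,:3]@q+P[:3,3];return (q[:2]/q[2]*c["fx"]+[c["cx"],c["cy"]]).round(1)
for d in (45,50,55):
    A=R.from_euler("y",d,degrees=True)
    g=lambda l:np.array([593.1,-77,120])+Y.apply(np.array([125,0,0])+A.apply(l))
    print(d,[px(g(l)) for l in ([-250,140,12],[-250,140,0],[-250,-140,12],[-210,60,57],[-210,-60,57])])
for n in ("top",):
    k=bot.capture(n);np.savez("t3.npz",**k)
# bystander/key check by image difference in the top view (crop around the bench, arm excluded)
t=load("top0.npz")
m1=mask(k,"red",(250,225,295,265));print("key red px",m1.sum())
cr=load("s2.npz")["image"][130:270,270:450];cv2.imwrite("pics/s2c.png",cv2.resize(cr,None,fx=4.2,fy=4.2,interpolation=2)[:,:,::-1])
E
```

```text
time: 13.05
tcp_pos: [623.8, -73.0, 303.3]
orientation: [-2.018, -2.405, 0.001]
ft_force: [-8.3, 0.5, 7.3]
finger_gap: 0.142
gripper_force: 61.6
[623.80921694 -73.02712866 303.25371891] [-8.25559587  0.46320546  7.34776668] [ 0.07900629  1.8382879  -0.06339244] 61.570225954055786
angle 49.405603679339784
45 [array([323.9, 162.8]), array([319.8, 167.3]), array([391.6, 270.2]), array([370.4, 179.1]), array([401.5, 223.1])]
50 [array([331.9, 154.9]), array([327.5, 159.3]), array([402.1, 261.4]), array([379. , 173.2]), array([410.9, 216.8])]
55 [array([340.7, 147.5]), array([335.9, 151.6]), array([413.3, 252.9]), array([387.8, 167.7]), array([420.6, 210.9])]
key red px 134
```

View pics/s2c.png

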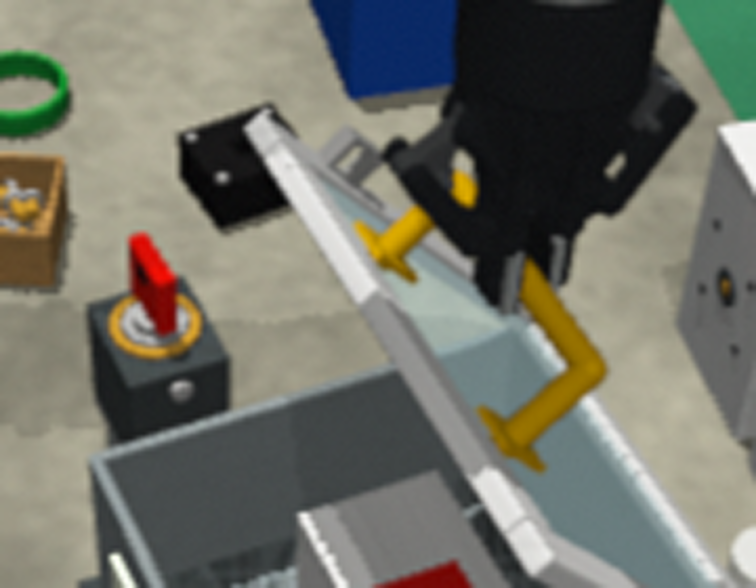

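The free corner at (332,157) fits 50° (predicted (332,155)). The key sits with its collar on the cylinder, upright and turned, and the forces are low. Handing in.

```bash
python3 -c "
from plant import bot;print(bot.finish_job());s=bot.get_state();print(s['tcp_pos'],s['gripper_force'])"
```

```text
the job is handed in; nothing more can be done
None
the job is handed in; nothing more can be done
```

The job is handed in, with no verdict shown: the key is fully home in the lock and turned to its stop, and the gripper is holding the guard still at about 49.5° open. Everything else looked undisturbed in the camera views.

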